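Zero and set the click dial of a grinding jig, then load the specimen

TASK

Prepare the grey grinding jig: turn its round black click dial counter-clockwise (seen from above) until the pointer comes up against the rubber stop at zero, gently, just until you feel it firmly touching, then turn it back clockwise exactly four clicks. Then lift the largest of the three loose round specimen mounts and seat it flat, fully home in the jig's round pocket, leaving the other mounts where they are.

Things in the scene. Friction and masses are not known exactly. Their poses are not given: they have to be found in the camera images.
- jig: Grinding jig fixed to the bench: grey block 90 (x) x 170 (y) x 30 mm high. Origin: centre of its underside; z up; the dial's long zero tick is on its -x side. The dial's axis is vertical through x = 0, y = +45 mm; the pocket's axis is at x = 0, y = -45 mm. Place and yaw differ from run to run.
- dial: Click dial on the jig: steel skirt 52 mm wide, its top 38.5 mm above the bench; on it a round black fluted knob 36 mm diameter, from 38.5 to 64 mm above the bench, gripped across from above at any yaw. Origin on its axis, 30 mm above the bench; its own -x axis points along the pointer. leaving a click takes about 0.1 N m, falling to none halfway, then it snaps to the next.
- pointer (a point): Tip of the dial's small steel pointer, 30 mm from the axis, 35 mm above the bench. White ticks on the jig mark clicks 0 to 9, 20 degrees (0.349 rad) apart. At zero it points along the jig's -x, at the long tick; each clockwise click (from above) takes it one tick on; after four it lies 80 degrees clockwise of the jig's -x. Starts about 3 to 7 clicks from zero.
- stop_post: Rubber post, 7 mm diameter, 8.5 mm high, just counter-clockwise of the zero tick, 28.5 mm from the dial's axis; origin in its foot. The pointer meets it 0.01 to 0.15 rad past zero (it differs, so feel for it). It gives 1 mm per 10 N (0.28 N m at the dial). A firm touch is 3 N for 0.1 s (0.09 N m over the detent's); over 12 N (0.34 N m) harms it. Let go, the dial springs back to zero.
- mount_3: The largest of the three loose specimen mounts: a resin disc 38 mm diameter, 18 mm high, upright, standing on the bench beyond or to the left of the jig. Origin: centre of its underside, z up.
- mount_2: Loose resin specimen mount 34 mm diameter, 21 mm high; a bystander. Origin: centre of its underside.
- mount_1: Loose resin specimen mount 30 mm diameter, 18 mm high; a bystander. Origin: centre of its underside.
- pocket (a point): Centre of the floor of the jig's round pocket, 30 mm above the bench: 40 mm diameter, 9 mm deep, with a 1.5 mm chamfered mouth, in a square steel plate 60 x 60 mm whose top is 39 mm above the bench. A seated mount stands 9 mm proud.
Things that resemble listed ones, but are neither listed nor needed, are in the scene too. What is shaped like the mount_3 but blue or orange is not meant.

How it is judged:
By the outcome, as a careful person would: the job done as asked, in the order asked, and still so for the second after the job is handed in, with the robot touching nothing.
It also fails if it takes over 72 s, if anything falls off the work surface, if the arm or the gripper's body presses on something with over 40 N, if the wrist force passes 120 N, or if a joint passes its speed limit or range.

ROBOT

A 6-joint arm with a two-finger parallel gripper is mounted at the origin on a cart in front of the work surface, level with it; the furniture and walls round the work are solid. World frame = base frame: x ahead of the robot, y to its left, z up, the work surface at z = 0. Lengths are in mm, angles in rad, forces in N, time in s.
With the tool pointing down it reaches from about 275 to 750 mm from the base axis. Payload 10.2 kg.
Tool frame: the origin (TCP) lies at the very end of the fingers, on their centre line; the grasp point (between the pads) lies 19 mm behind it; y points along the fingers, x is the direction in which the jaws open and shut, and the axes are right-handed (so a half turn about y gives the same grasp; the last joint's range is limited). The gripper opens to 85 mm and grips with 20 to 120 N. Pads are 22 mm wide; open, the fingers measure 114 mm over their backs; the gripper's body (76 mm by 85 mm) begins 54 mm behind the grasp point. The pads swing forward as they close: fully open they stand 13 mm farther back than shut.
Start: joints at [-1.34, 0.313, 1.498, -0, 1.331, -0.223], TCP at [230.14, -471.876, 231.294] pointing down, gripper open.
Joint ranges: [-2.94, 2.94], [-0.97, 2.17], [0.19, 2.56], [-1.23, 4.37], [0.02, 3.11], [-2.88, 2.88]. Speed limits (rad/s): [2.39, 2.39, 3.01, 3.14, 3.14, 3.14].

INTERFACE

Orientations are given as a unit quaternion [w, x, y, z].
In Python, from rig import telemetry, imaging, ctrl gives the robot as it stands.
- The arm moves only by the shell command python3 -m handwheel 'ROWS' [FORCE]. ROWS is JSON, a list of rows, each an object with "delta_pos": the shift along the tool's x, y, z in cm, a list of three; "twist": the turn, a rotation vector about the tool's x, y, z in rad, a list of three; "jaw": the opening, from 0 (shut) to 1 (fully open). A call has exactly 10 rows; each row is the pose to reach, as a shift and turn from the pose commanded when the call began, along the tool's axes at that moment; what a row does not reach only later rows make up. A row lasts 1/12 s, in which the tool goes at most 41.7 mm and 7.16 degrees, less where a joint would pass 70% of its speed; a pose out of reach is approached as far as the arm can. A call with a gripper value outside its range is refused whole. The fingers move at their own pace and stop on an object; FORCE is the grip in N (left out, the last holds). Time passes only in rows, so rows that repeat a pose let the fingers close, or fill a call up. It gives the time, the measured TCP pose, the force and the opening at its end, in the units of the state.
- telemetry.sense(): the state, without advancing time (a new reading comes with each control period).
- imaging.capture(name): name is "scene" or "top"; returns a dict with "frame" (420x560x3 uint8, red, green, blue), "z_map" (420x560 float32, mm along the optical axis (not along the pixel's ray), 0 where there is no reading), "fx", "fy", "cx", "cy" (pixels), "rvec" (rotation vector, rad) and "tvec" (3), from world to camera coordinates, as OpenCV has them. Camera axes: x right, y down, z forward; pixel columns grow to the right and rows downward; lengths in mm; the calibration is good to about 2 mm. A picture is of the moment at which its call begins.
- ctrl.finish_job(): hands the job in, once; it reports no verdict.
The state is a dict: "time_s": time; "joints": joint angles; "dq": joint speeds; "tau": joint torques, N m; "eef_pos": TCP position; "ee_rot": TCP orientation; "force": force on the tool from outside, world axes, zero at the start; "wrist_torque": the same for the moment, N m; "grip_width": opening from 0.0 (shut) to 1.0 (fully open).
Only numpy, scipy, OpenCV 4.12 (cv2) and the standard library are available. Lean on these libraries where they do the work, as an engineer would, in place of code of your own. Each camera call takes 0.05 s, during which the arm holds its last target.

## Working session

There is one attempt and no reset: what is moved stays moved. The work goes in short steps, Python scripts to look and compute and a shell command to move; the robot and the scene stay as the last step left them, time stands still between calls to the robot, and variables do not carry over. Pictures are saved under pics/ and viewed, and the job is handed in when it is done.

```bash
ls; mkdir -p pics; python3 - <<'E'
from rig import telemetry, imaging
import cv2, numpy as np
print(telemetry.sense())
for n in ("scene","top"):
    c=imaging.capture(n)
    cv2.imwrite(f"pics/{n}0.png",c["frame"][:,:,::-1])
    np.savez(f"{n}0.npz",**c)
    print(n,c["fx"],c["fy"],c["cx"],c["cy"],c["rvec"],c["tvec"])
E
```

```text
pics
{'time_s': 0.0, 'joints': array([-1.34039766e+00,  3.13466172e-01,  1.49847325e+00, -3.59956736e-06,
        1.33096881e+00, -2.23433013e-01]), 'dq': array([-0.0013867 , -0.0011253 ,  0.00076445, -0.00037951,  0.00068843,
        0.00062336]), 'tau': array([-2.02954601e-03, -4.12272727e+01, -2.59746730e+01, -3.82547305e-04,
        3.97802331e-03, -1.60205724e-05]), 'eef_pos': array([ 230.07775249, -471.60739783,  230.71318034]), 'ee_rot': array([ 0.59999609, -0.59934235,  0.37502626, -0.37436445]), 'force': array([-0.04303001, -0.01336544,  0.25769363]), 'wrist_torque': array([-0.00710364,  0.00071126, -0.02905654]), 'grip_width': 1.0037089155096701}
scene 532.660097946059 532.660097946059 280.36913424767937 210.93186403376527 [ 0.86618951 -2.49179726  1.09660945] [608.79486619  86.90134383 827.02263629]
top 528.809802783162 528.809802783162 272.0536082025208 206.6138328994455 [ 2.15847321 -2.14117201  0.11223858] [331.19159547 549.76919868 828.14404313]
```

View pics/scene0.png

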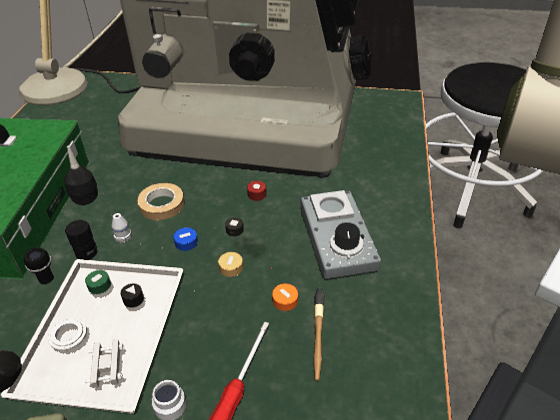

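View pics/top0.png

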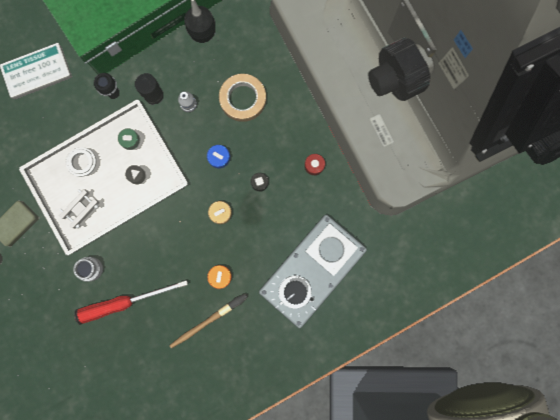

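Top view: the jig is at about (313,270), with the dial at (295,292) and the pocket at (331,249). The mounts are tan (219,212), black (260,182) and red (315,163); the blue and orange ones are decoys. Next I'll zoom in and measure.

```bash
cat > h.py <<'E'
import numpy as np, cv2
def load(n): 
    d=dict(np.load(n+".npz")); return d
def K(c): return np.array([[c["fx"],0,c["cx"]],[0,c["fy"],c["cy"]],[0,0,1]],float)
def ray(c,uv,z):
    R,_=cv2.Rodrigues(c["rvec"]); t=np.asarray(c["tvec"]).ravel()
    uv=np.atleast_2d(uv).astype(float)
    d=np.c_[(uv[:,0]-c["cx"])/c["fx"],(uv[:,1]-c["cy"])/c["fy"],np.ones(len(uv))]@R
    o=-R.T@t
    s=(z-o[2])/d[:,2]
    return o+d*s[:,None]
def proj(c,P):
    p,_=cv2.projectPoints(np.atleast_2d(np.array(P,float)),np.asarray(c["rvec"],float),np.asarray(c["tvec"],float),K(c),None); return p[:,0]
E
python3 - <<'E'
from h import *
t=load("top0"); s=load("scene0")
a=cv2.resize(t["frame"][205:335,250:380],None,fx=4.6,fy=4.6,interpolation=cv2.INTER_CUBIC)
cv2.imwrite("pics/topz.png",a[:,:,::-1])
a=cv2.resize(s["frame"][180:285,290:390],None,fx=5.5,fy=5.5,interpolation=cv2.INTER_CUBIC)
cv2.imwrite("pics/scz.png",a[:,:,::-1])
hsv=cv2.cvtColor(t["frame"],cv2.COLOR_RGB2HSV)
for nm,(u,v) in dict(tan=(219,212),black=(260,182),red=(315,163),blue=(218,156),orange=(219,277)).items():
    # height mask via depth
    R,_=cv2.Rodrigues(t["rvec"]); 
    vv,uu=np.mgrid[v-22:v+23,u-22:u+23]
    zm=t["z_map"][vv,uu]
    d=np.stack([(uu-t["cx"])/t["fx"]*zm,(vv-t["cy"])/t["fy"]*zm,zm],-1)-t["tvec"].ravel()
    P=d@R
    m=(P[...,2]>10)&(zm>0)
    n,l,st,ce=cv2.connectedComponentsWithStats(m.astype(np.uint8))
    k=l[22,22]
    mm=(l==k); h=np.median(P[mm][:,2])
    top=mm&(abs(P[...,2]-h)<3)
    q=P[top]
    print(nm,"h",h,"centroid",q.mean(0),"areaD",st[k], "D",2*np.sqrt(st[k][4]/np.pi)*np.median(zm[mm])/t["fx"], "minmax",q.min(0)[:2],q.max(0)[:2])
E
```

```text
tan h 18.07268865926468 centroid [540.12618757 423.98760812  18.14098413] areaD [ 12  11  23  23 409] D 38.15043775081529 minmax [521.46530958 405.99573247] [558.44089115 441.72478536]
black h 17.99592698131731 centroid [592.70642038 357.57586658  18.12128629] areaD [ 13  13  18  18 256] D 30.360861042786457 minmax [578.66387091 343.13376975] [606.70547408 371.91677455]
red h 21.102020379949682 centroid [623.00794718 264.41638697  21.16114892] areaD [ 12  13  21  21 336] D 34.73027287813286 minmax [606.52325953 247.56899595] [639.0021889  281.27099195]
blue h 18.09670473551865 centroid [636.17261016 428.26995233  18.13026152] areaD [ 11  11  23  23 404] D 38.41090819121987 minmax [617.98191885 409.53152331] [654.4478272  447.36506289]
orange h 17.909938155019816 centroid [433.06825717 421.85346838  17.95422886] areaD [ 11  10  24  24 422] D 38.17528979678573 minmax [414.0356092  403.97052524] [451.6573548  440.76804904]
```

View pics/topz.png

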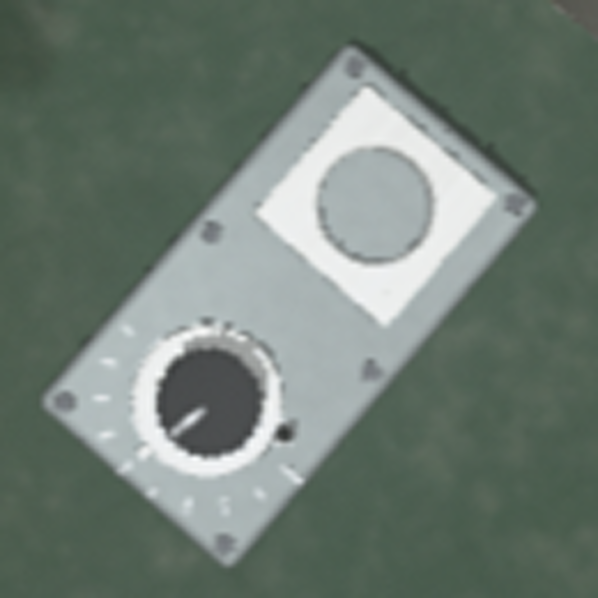

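View pics/scz.png

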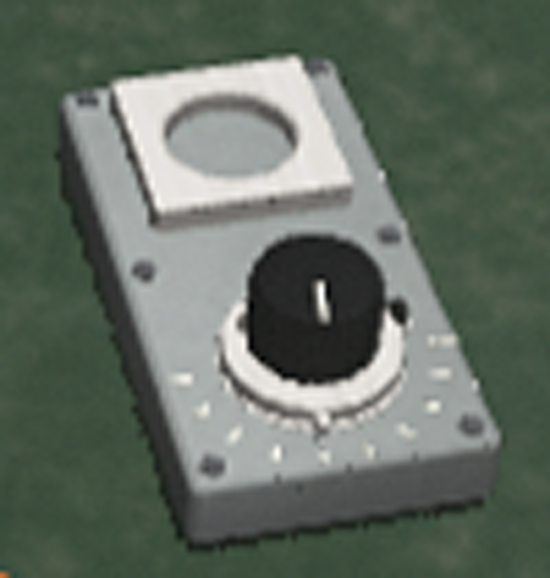

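Zoomed view: the long zero tick is at lower right, with the stop post just counter-clockwise of it. The pointer is at about tick 5. Now I'll measure the jig pose.

```bash
python3 - <<'E'
from h import *
z=4.6
def tz(p): return (np.array(p,float)+0.5)/z-0.5+np.array([250,205])
def sz(p): return (np.array(p,float)+0.5)/5.5-0.5+np.array([290,180])
t=load("top0"); s=load("scene0")
# pocket by hand pixel & plate corners
pl=ray(t,tz([(367,86),(497,194),(386,326),(257,212)]),39)[:,:2]; print("plate top",pl,pl.mean(0),np.linalg.norm(np.diff(pl,axis=0),axis=1))
pls=ray(s,sz([(113,82),(300,58),(352,190),(158,218)]),39)[:,:2]; print("plate scene",pls.mean(0),np.linalg.norm(np.diff(pls,axis=0),axis=1))
jc=ray(t,tz([(350,43),(537,205),(228,566),(44,402)]),30)[:,:2]; print("jig",jc,jc.mean(0),np.linalg.norm(np.diff(jc,axis=0),axis=1))
ax=(jc[0]-jc[3]+jc[1]-jc[2]); print("-y axis angle",np.arctan2(ax[1],ax[0]))
ax=(jc[3]-jc[2]+jc[0]-jc[1]); print("+x? angle",np.arctan2(ax[1],ax[0]))
# pocket circle, via mask (grey inside white plate)
g=t["frame"].astype(int)
hsv=cv2.cvtColor(t["frame"],cv2.COLOR_RGB2HSV)
wh=(hsv[...,2]>225).astype(np.uint8)
cs,hi=cv2.findContours(wh,cv2.RETR_CCOMP,cv2.CHAIN_APPROX_NONE)
for c,hh in zip(cs,hi[0]):
    if len(c)>25 and 255<c[:,0,0].mean()<375 and 205<c[:,0,1].mean()<330:
        e=cv2.fitEllipse(c); print("hole" if hh[3]>=0 else "outer",len(c),e, ray(t,e[0],39)[0])
bk=((hsv[...,2]<90)).astype(np.uint8); bk[:270]=0;bk[315:]=0;bk[:,:280]=0;bk[:,307:]=0
cs,_=cv2.findContours(bk,cv2.RETR_EXTERNAL,cv2.CHAIN_APPROX_NONE)
for c in cs:
    if len(c)>25: e=cv2.fitEllipse(c); print("knob",e,ray(t,e[0],64)[0])
print("knobtop scene",ray(s,sz((316,281)),64))
print("pointer", ray(t,tz((143,455)),35), "scene",ray(s,sz((321,428)),35))
print("zero tick",ray(t,tz((291,473)),30),"post",ray(t,tz((286,431)),37))
for p in [(260,493),(223,507),(187,505),(152,492),(125,467),(107,435),(100,398),(108,362),(127,330)]: print(ray(t,tz(p),30)[0])
E
```

```text
plate top [[520.17511946 242.34121829]
 [482.55414787 197.04942444]
 [436.34896337 236.08063641]
 [475.55897638 281.00949366]] [478.65930177 239.1201932 ] [58.87855377 60.48433336 59.63243525]
plate scene [478.3223724  239.19064092] [59.85003846 62.15682487 59.31232858]
jig [[536.36152744 247.52275859]
 [479.21817698 181.69517311]
 [352.93177144 290.51482433]
 [408.69961771 355.28083507]] [444.30277339 268.75339778] [ 87.17014118 166.70324747  85.46747232]
-y axis angle -0.706141539529961
+x? angle 0.8578871554726584
outer 137 ((294.8228454589844, 291.5339660644531), (28.65183448791504, 30.554929733276367), 34.27277374267578) [410.33561749 297.92686363  39.        ]
outer 113 ((331.21026611328125, 249.44215393066406), (41.58037567138672, 42.43389892578125), 116.29747772216797) [477.92281361 239.58840786  39.        ]
hole 78 ((331.2452392578125, 249.14959716796875), (27.857784271240234, 28.105533599853516), 137.61683654785156) [478.39364624 239.53002882  39.        ]
knob ((295.4001159667969, 291.5473937988281), (19.89824104309082, 21.92694854736328), 154.91587829589844) [411.23913935 297.6664407   64.        ]
knobtop scene [[409.90623614 298.84042374  64.        ]]
pointer [[390.99749886 320.36498963  35.        ]] scene [[391.72235616 320.354743    35.        ]]
zero tick [[385.02842541 268.60212262  30.        ]] post [[399.83564765 270.74621893  37.        ]]
[378.04008932 279.41834289  30.        ]
[373.09853644 292.31685829  30.        ]
[373.65298358 304.88249932  30.        ]
[377.99116167 317.1329415   30.        ]
[386.49993011 326.63956342  30.        ]
[397.48476716 333.03971091  30.        ]
[410.28027032 335.61359563  30.        ]
[422.82583133 332.91402996  30.        ]
[434.05281558 326.31637096  30.        ]
```

```bash
cat >> h.py <<'E'
from scipy.spatial.transform import Rotation as Rot
from rig import telemetry
def st(pr=True):
    s=telemetry.sense(); q=s["ee_rot"]; R=Rot.from_quat([q[1],q[2],q[3],q[0]])
    if pr:
        M=R.as_matrix(); print("t",round(s["time_s"],2),"pos",s["eef_pos"].round(1),"xdir yaw",round(np.arctan2(M[1,0],M[0,0]),4),"ydir",M[:,1].round(4),"F",s["force"].round(2),"T",s["wrist_torque"].round(3),"g",round(s["grip_width"],3),"q",s["joints"].round(3))
    return s,R
def go(target,yaw=None):
    "shift in cm along tool axes and twist for a target TCP, tool vertical, tool x at yaw"
    s,R=st()
    d=R.inv().apply(np.array(target)-s["eef_pos"])/10
    print("delta_cm",d.round(3),end=" ")
    M=R.as_matrix(); y0=np.arctan2(M[1,0],M[0,0]) if yaw is None else yaw
    T=Rot.from_matrix(np.array([[np.cos(y0),0,-np.sin(y0)*-1],[np.sin(y0),0,-np.cos(y0)],[0,-1,0]])) 
    # columns: x=(c,s,0), y=(0,0,-1), z=x cross y
    x=np.array([np.cos(y0),np.sin(y0),0]); y=np.array([0,0,-1.]); T=Rot.from_matrix(np.c_[x,y,np.cross(x,y)])
    print("twist",(R.inv()*T).as_rotvec().round(4))
E
python3 -c "
from h import *
go([410.3,298.2,120]); go([410.3,298.2,120],0.857)"
```

```text
t 0.1 pos [ 230.1 -471.6  230.8] xdir yaw -1.117 ydir [-3.0e-04  1.1e-03 -1.0e+00] F [ 0.14 -0.79  0.3 ] T [ 0.009  0.001 -0.032] g 1.003 q [-1.34   0.313  1.498 -0.     1.331 -0.223]
delta_cm [-61.28   11.161  49.944] Traceback (most recent call last):
  File "<string>", line 3, in <module>
    go([410.3,298.2,120]); go([410.3,298.2,120],0.857)
    ~~^^^^^^^^^^^^^^^^^^^
  File "h.py", line 27, in go
    T=Rot.from_matrix(np.array([[np.cos(y0),0,-np.sin(y0)*-1],[np.sin(y0),0,-np.cos(y0)],[0,-1,0]]))
  File "scipy/spatial/transform/_rotation.pyx", line 1143, in scipy.spatial.transform._rotation.Rotation.from_matrix
ValueError: Non-positive determinant (left-handed or null coordinate frame) in rotation matrix 0: [[ 0.43838169  0.         -0.89878891]
 [-0.89878891  0.         -0.43838169]
 [ 0.         -1.          0.        ]].
```

```bash
sed -i '/-np.sin(y0)\*-1/d' h.py
python3 -m handwheel '[{"delta_pos":[-3,0,2.5],"twist":[0,0,0],"jaw":1},{"delta_pos":[-6,0,5],"twist":[0,0,0],"jaw":1},{"delta_pos":[-9,0,7.5],"twist":[0,0,0],"jaw":1},{"delta_pos":[-12,0,10],"twist":[0,0,0],"jaw":1},{"delta_pos":[-15,0,12.5],"twist":[0,0,0],"jaw":1},{"delta_pos":[-18,0,15],"twist":[0,0,0],"jaw":1},{"delta_pos":[-21,0,17.5],"twist":[0,0,0],"jaw":1},{"delta_pos":[-24,0,20],"twist":[0,0,0],"jaw":1},{"delta_pos":[-27,0,22.5],"twist":[0,0,0],"jaw":1},{"delta_pos":[-30,0,25],"twist":[0,0,0],"jaw":1}]' 30
python3 -m handwheel '[{"delta_pos":[-3,1,2.5],"twist":[0,0,0],"jaw":1},{"delta_pos":[-6,2,5],"twist":[0,0,0],"jaw":1},{"delta_pos":[-9,3,7.5],"twist":[0,0,0],"jaw":1},{"delta_pos":[-12,4,10],"twist":[0,0,0],"jaw":1},{"delta_pos":[-15,5,12.5],"twist":[0,0,0],"jaw":1},{"delta_pos":[-18,6,15],"twist":[0,0,0],"jaw":1},{"delta_pos":[-21,7,17.5],"twist":[0,0,0],"jaw":1},{"delta_pos":[-25,8,20],"twist":[0,0,0],"jaw":1},{"delta_pos":[-28,9,22.5],"twist":[0,0,0],"jaw":1},{"delta_pos":[-31,10,25],"twist":[0,0,0],"jaw":1}]'
python3 -c "
from h import *
go([410.3,298.2,42])"
```

```text
time_s: 0.93
eef_pos: [323.1, -90.8, 231.3]
ee_rot: [0.6, -0.599, 0.375, -0.375]
force: [0.3, -0.4, 0.8]
grip_width: 1.002
time_s: 1.77
eef_pos: [410.8, 294.3, 131.5]
ee_rot: [-0.6, 0.6, -0.375, 0.374]
force: [1.6, -0.2, 0.5]
grip_width: 0.997
t 1.77 pos [410.8 294.3 131.5] xdir yaw -1.1164 ydir [-3.e-04 -2.e-04 -1.e+00] F [ 1.56 -0.16  0.49] T [-0.005 -0.051 -0.002] g 0.997 q [ 0.389  0.374  1.691 -0.     1.077  1.506]
delta_cm [-0.372  8.95   0.126] twist [ 0.0003 -0.      0.    ]
```

```bash

python3 -m handwheel '[{"delta_pos":[-0.37,1,0.13],"twist":[0,0,0],"jaw":1},{"delta_pos":[-0.37,2.2,0.13],"twist":[0,0,0],"jaw":1},{"delta_pos":[-0.37,3.5,0.13],"twist":[0,0,0],"jaw":1},{"delta_pos":[-0.37,4.8,0.13],"twist":[0,0,0],"jaw":1},{"delta_pos":[-0.37,6,0.13],"twist":[0,0,0],"jaw":1},{"delta_pos":[-0.37,7,0.13],"twist":[0,0,0],"jaw":1},{"delta_pos":[-0.37,8,0.13],"twist":[0,0,0],"jaw":1},{"delta_pos":[-0.37,8.6,0.13],"twist":[0,0,0],"jaw":1},{"delta_pos":[-0.37,8.8,0.13],"twist":[0,0,0],"jaw":1},{"delta_pos":[-0.37,8.8,0.13],"twist":[0,0,0],"jaw":1}]'
python3 -c "
from h import *
go([410.3,298.2,42])
from rig import imaging
for n in ('top','scene'):
  c=imaging.capture(n); cv2.imwrite('pics/%s1.png'%n,c['frame'][:,:,::-1])"
```

```text
time_s: 2.6
eef_pos: [410.7, 295.8, 44.0]
ee_rot: [-0.599, 0.6, -0.375, 0.375]
force: [0.1, -0.0, 0.1]
grip_width: 1.001
t 2.6 pos [410.7 295.8  44. ] xdir yaw -1.1171 ydir [-5.e-04 -2.e-04 -1.e+00] F [ 0.12 -0.02  0.09] T [-0.024 -0.045  0.005] g 1.001 q [0.392 0.508 1.761 0.    0.873 1.509]
delta_cm [-0.234  0.196  0.065] twist [ 0.0005  0.     -0.    ]
```

View pics/scene1.png

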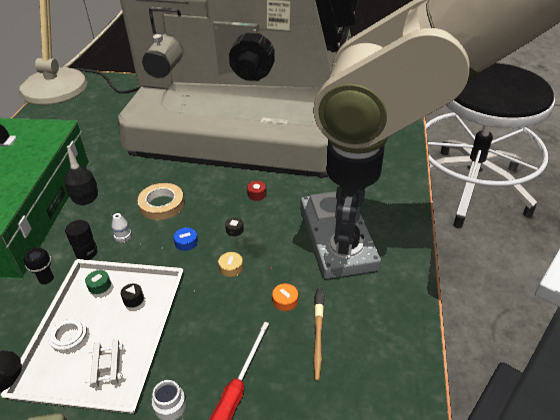

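The gripper straddles the knob. I'll correct the 2 mm offset, then close gently.

```bash

python3 -m handwheel '[{"delta_pos":[-0.23,0.2,0.06],"twist":[0,0,0],"jaw":1},{"delta_pos":[-0.23,0.2,0.06],"twist":[0,0,0],"jaw":1},{"delta_pos":[-0.23,0.2,0.06],"twist":[0,0,0],"jaw":0.6},{"delta_pos":[-0.23,0.2,0.06],"twist":[0,0,0],"jaw":0.3},{"delta_pos":[-0.23,0.2,0.06],"twist":[0,0,0],"jaw":0.3},{"delta_pos":[-0.23,0.2,0.06],"twist":[0,0,0],"jaw":0.3},{"delta_pos":[-0.23,0.2,0.06],"twist":[0,0,0],"jaw":0.3},{"delta_pos":[-0.23,0.2,0.06],"twist":[0,0,0],"jaw":0.3},{"delta_pos":[-0.23,0.2,0.06],"twist":[0,0,0],"jaw":0.3},{"delta_pos":[-0.23,0.2,0.06],"twist":[0,0,0],"jaw":0.3}]' 50
python3 -c "
from h import *
go([410.3,298.2,42])"
```

```text
time_s: 3.53
eef_pos: [410.0, 299.0, 42.8]
ee_rot: [0.6, -0.599, 0.375, -0.374]
force: [-4.4, 4.8, 5.7]
grip_width: 0.403
t 3.53 pos [410.  299.   42.8] xdir yaw -1.1172 ydir [-2.0e-04  1.5e-03 -1.0e+00] F [-4.39  4.84  5.74] T [ 0.739  0.694 -0.003] g 0.403 q [0.398 0.512 1.759 0.002 0.87  1.514]
delta_cm [ 0.088  0.079 -0.011] twist [-0.0005 -0.     -0.0014]
```

```bash

python3 -m handwheel '[{"delta_pos":[0,0,0],"twist":[0,0,0],"jaw":0.3},{"delta_pos":[0,0,0],"twist":[0,-0.04,0],"jaw":0.3},{"delta_pos":[0,0,0],"twist":[0,-0.08,0],"jaw":0.3},{"delta_pos":[0,0,0],"twist":[0,-0.12,0],"jaw":0.3},{"delta_pos":[0,0,0],"twist":[0,-0.16,0],"jaw":0.3},{"delta_pos":[0,0,0],"twist":[0,-0.2,0],"jaw":0.3},{"delta_pos":[0,0,0],"twist":[0,-0.25,0],"jaw":0.3},{"delta_pos":[0,0,0],"twist":[0,-0.3,0],"jaw":0.3},{"delta_pos":[0,0,0],"twist":[0,-0.35,0],"jaw":0.3},{"delta_pos":[0,0,0],"twist":[0,-0.35,0],"jaw":0.3}]' 50
python3 - <<'E'
from h import *
from rig import imaging
st()
im=[]
for n in ('top','scene'):
  c=imaging.capture(n); f=c['frame']
  p=proj(c,[[410,298,40]])[0].astype(int); f=f[p[1]-40:p[1]+40,p[0]-40:p[0]+40]
  im.append(cv2.resize(f,None,fx=5,fy=5,interpolation=cv2.INTER_CUBIC))
cv2.imwrite('pics/t2.png',np.hstack(im)[:,:,::-1])
st()
E
```

```text
time_s: 4.37
eef_pos: [409.8, 299.3, 42.8]
ee_rot: [0.657, -0.655, 0.264, -0.263]
force: [-4.7, 5.9, 5.8]
grip_width: 0.403
t 4.37 pos [409.8 299.3  42.8] xdir yaw -0.7646 ydir [-4.0e-04  1.9e-03 -1.0e+00] F [-4.68  5.85  5.76] T [ 1.033  0.87  -0.015] g 0.403 q [0.398 0.512 1.759 0.002 0.87  1.162]
t 4.47 pos [409.9 299.3  42.8] xdir yaw -0.7671 ydir [-3.0e-04  1.9e-03 -1.0e+00] F [-5.07  6.66  6.64] T [ 1.025  0.858 -0.054] g 0.404 q [0.398 0.512 1.759 0.002 0.87  1.164]
```

View pics/t2.png

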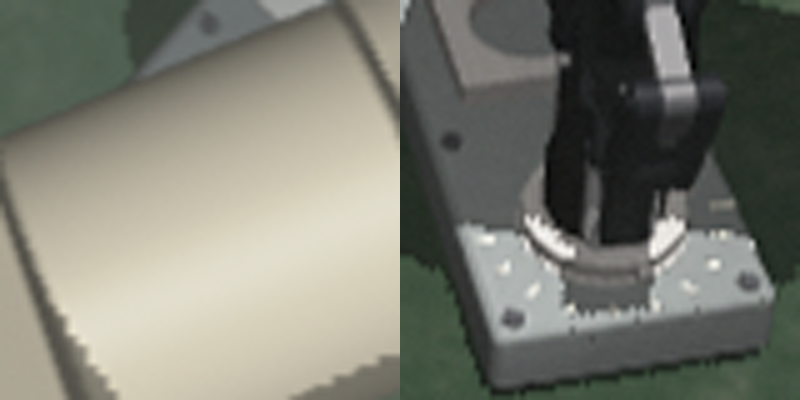

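Right half: the pointer has moved along towards lower right at about (642,275), so the dial turns with the grip. Three more clicks.

```bash

python3 -m handwheel '[{"delta_pos":[0,0,0],"twist":[0,-0.1,0],"jaw":0.3},{"delta_pos":[0,0,0],"twist":[0,-0.2,0],"jaw":0.3},{"delta_pos":[0,0,0],"twist":[0,-0.3,0],"jaw":0.3},{"delta_pos":[0,0,0],"twist":[0,-0.42,0],"jaw":0.3},{"delta_pos":[0,0,0],"twist":[0,-0.54,0],"jaw":0.3},{"delta_pos":[0,0,0],"twist":[0,-0.66,0],"jaw":0.3},{"delta_pos":[0,0,0],"twist":[0,-0.78,0],"jaw":0.3},{"delta_pos":[0,0,0],"twist":[0,-0.9,0],"jaw":0.3},{"delta_pos":[0,0,0],"twist":[0,-1.0,0],"jaw":0.3},{"delta_pos":[0,0,0],"twist":[0,-1.047,0],"jaw":0.3}]' 50
python3 - <<'E'
from h import *
from rig import imaging
st()
im=[]
for n in ('top','scene'):
  c=imaging.capture(n); f=c['frame']
  p=proj(c,[[410,298,40]])[0].astype(int); f=f[p[1]-40:p[1]+40,p[0]-40:p[0]+40]
  im.append(cv2.resize(f,None,fx=5,fy=5,interpolation=cv2.INTER_CUBIC))
cv2.imwrite('pics/t3.png',np.hstack(im)[:,:,::-1])
st()
E
```

```text
time_s: 5.3
eef_pos: [409.1, 299.5, 42.8]
ee_rot: [0.701, -0.699, -0.1, 0.101]
force: [-9.4, 7.8, 8.9]
grip_width: 0.4
t 5.3 pos [409.1 299.5  42.8] xdir yaw 0.285 ydir [-0.002  0.002 -1.   ] F [-9.38  7.78  8.94] T [ 1.277  1.464 -0.074] g 0.4 q [0.399 0.511 1.76  0.003 0.872 0.112]
t 5.4 pos [409.1 299.4  42.8] xdir yaw 0.2815 ydir [-0.002   0.0019 -1.    ] F [-8.22  7.38  9.21] T [ 1.315  1.475 -0.011] g 0.403 q [0.399 0.511 1.76  0.003 0.872 0.115]
```

View pics/t3.png

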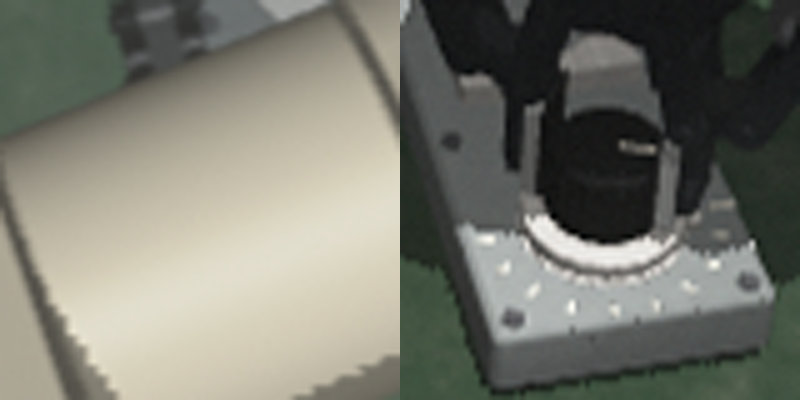

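```bash

python3 - <<'E'
from h import *
s=load("scene0")
c=proj(s,[[410,298,40]])[0].astype(int)
f=lambda p:(np.array(p,float)-[400,0]+.5)/5-.5+c-40
P=ray(s,[f((620,146)),f((655,151))],64); d=P[1]-P[0]; print(P,np.arctan2(d[1],d[0]), "exp", -2.2846-.349)
E
python3 -m handwheel '[{"delta_pos":[-0.06,-0.05,0.1],"twist":[0,0,0],"jaw":0.3},{"delta_pos":[-0.06,-0.05,0.1],"twist":[0,-0.05,0],"jaw":0.3},{"delta_pos":[-0.06,-0.05,0.1],"twist":[0,-0.1,0],"jaw":0.3},{"delta_pos":[-0.06,-0.05,0.1],"twist":[0,-0.15,0],"jaw":0.3},{"delta_pos":[-0.06,-0.05,0.1],"twist":[0,-0.2,0],"jaw":0.3},{"delta_pos":[-0.06,-0.05,0.1],"twist":[0,-0.25,0],"jaw":0.3},{"delta_pos":[-0.06,-0.05,0.1],"twist":[0,-0.3,0],"jaw":0.3},{"delta_pos":[-0.06,-0.05,0.1],"twist":[0,-0.34,0],"jaw":0.3},{"delta_pos":[-0.06,-0.05,0.1],"twist":[0,-0.349,0],"jaw":0.3},{"delta_pos":[-0.06,-0.05,0.1],"twist":[0,-0.349,0],"jaw":0.3}]' 50
python3 -c "
from h import *
st()"
```

```text
[[407.90878142 294.86842559  64.        ]
 [398.35629031 290.21408938  64.        ]] -2.6882067085879178 exp -2.6336000000000004
time_s: 6.23
eef_pos: [408.7, 299.4, 42.8]
ee_rot: [0.673, -0.672, -0.218, 0.219]
force: [-4.4, 2.5, 3.6]
grip_width: 0.402
t 6.23 pos [408.7 299.4  42.8] xdir yaw 0.6295 ydir [-1.4e-03  5.0e-04 -1.0e+00] F [-4.39  2.54  3.56] T [ 0.529  0.723 -0.029] g 0.402 q [ 4.00e-01  5.11e-01  1.76e+00  1.00e-03  8.72e-01 -2.30e-01]
```

```bash
cat > tq.py <<'E'
from h import *
from rig import imaging
T=[];Y=[];F=[]
for i in range(5):
    s,R=st(False); T.append(s["wrist_torque"][2]); M=R.as_matrix(); Y.append(np.arctan2(M[1,0],M[0,0])); F.append(s["force"])
    if i<4: imaging.capture("scene")
print("t",round(s["time_s"],2),"Tz",np.mean(T).round(4),"sd",np.std(T).round(3),"yaw",np.mean(Y).round(4),"F",np.mean(F,0).round(1))
E
python3 tq.py
python3 -m handwheel '[{"delta_pos":[0,0,0],"twist":[0,-0.004,0],"jaw":0.3},{"delta_pos":[0,0,0],"twist":[0,-0.008,0],"jaw":0.3},{"delta_pos":[0,0,0],"twist":[0,-0.012,0],"jaw":0.3},{"delta_pos":[0,0,0],"twist":[0,-0.015,0],"jaw":0.3},{"delta_pos":[0,0,0],"twist":[0,-0.015,0],"jaw":0.3},{"delta_pos":[0,0,0],"twist":[0,-0.015,0],"jaw":0.3},{"delta_pos":[0,0,0],"twist":[0,-0.015,0],"jaw":0.3},{"delta_pos":[0,0,0],"twist":[0,-0.015,0],"jaw":0.3},{"delta_pos":[0,0,0],"twist":[0,-0.015,0],"jaw":0.3},{"delta_pos":[0,0,0],"twist":[0,-0.015,0],"jaw":0.3}]' 50
python3 tq.py
```

```text
t 6.43 Tz 0.0018 sd 0.018 yaw 0.6291 F [-4.9  3.1  3.6]
time_s: 7.27
eef_pos: [408.7, 299.4, 42.9]
ee_rot: [0.671, -0.67, -0.223, 0.224]
force: [-4.4, 2.2, 3.3]
grip_width: 0.401
t 7.47 Tz -0.0249 sd 0.022 yaw 0.6438 F [-4.6  3.1  3.3]
```

```bash

python3 -m handwheel '[{"delta_pos":[0,0,0],"twist":[0,-0.004,0],"jaw":0.3},{"delta_pos":[0,0,0],"twist":[0,-0.008,0],"jaw":0.3},{"delta_pos":[0,0,0],"twist":[0,-0.012,0],"jaw":0.3},{"delta_pos":[0,0,0],"twist":[0,-0.015,0],"jaw":0.3},{"delta_pos":[0,0,0],"twist":[0,-0.015,0],"jaw":0.3},{"delta_pos":[0,0,0],"twist":[0,-0.015,0],"jaw":0.3},{"delta_pos":[0,0,0],"twist":[0,-0.015,0],"jaw":0.3},{"delta_pos":[0,0,0],"twist":[0,-0.015,0],"jaw":0.3},{"delta_pos":[0,0,0],"twist":[0,-0.015,0],"jaw":0.3},{"delta_pos":[0,0,0],"twist":[0,-0.015,0],"jaw":0.3}]' 50
python3 tq.py
python3 -m handwheel '[{"delta_pos":[0,0,0],"twist":[0,-0.004,0],"jaw":0.3},{"delta_pos":[0,0,0],"twist":[0,-0.008,0],"jaw":0.3},{"delta_pos":[0,0,0],"twist":[0,-0.012,0],"jaw":0.3},{"delta_pos":[0,0,0],"twist":[0,-0.015,0],"jaw":0.3},{"delta_pos":[0,0,0],"twist":[0,-0.015,0],"jaw":0.3},{"delta_pos":[0,0,0],"twist":[0,-0.015,0],"jaw":0.3},{"delta_pos":[0,0,0],"twist":[0,-0.015,0],"jaw":0.3},{"delta_pos":[0,0,0],"twist":[0,-0.015,0],"jaw":0.3},{"delta_pos":[0,0,0],"twist":[0,-0.015,0],"jaw":0.3},{"delta_pos":[0,0,0],"twist":[0,-0.015,0],"jaw":0.3}]' 50
python3 tq.py
```

```text
time_s: 8.3
eef_pos: [408.7, 299.4, 42.8]
ee_rot: [0.669, -0.669, -0.228, 0.229]
force: [-4.9, 2.6, 3.4]
grip_width: 0.401
t 8.5 Tz -0.0437 sd 0.02 yaw 0.6587 F [-4.7  2.9  3.6]
time_s: 9.33
eef_pos: [408.7, 299.4, 42.8]
ee_rot: [0.668, -0.667, -0.233, 0.234]
force: [-5.2, 2.6, 3.6]
grip_width: 0.402
t 9.53 Tz -0.0833 sd 0.01 yaw 0.6737 F [-5.   2.8  4.2]
```

```bash

python3 -m handwheel '[{"delta_pos":[0,0,0],"twist":[0,-0.004,0],"jaw":0.3},{"delta_pos":[0,0,0],"twist":[0,-0.008,0],"jaw":0.3},{"delta_pos":[0,0,0],"twist":[0,-0.012,0],"jaw":0.3},{"delta_pos":[0,0,0],"twist":[0,-0.015,0],"jaw":0.3},{"delta_pos":[0,0,0],"twist":[0,-0.015,0],"jaw":0.3},{"delta_pos":[0,0,0],"twist":[0,-0.015,0],"jaw":0.3},{"delta_pos":[0,0,0],"twist":[0,-0.015,0],"jaw":0.3},{"delta_pos":[0,0,0],"twist":[0,-0.015,0],"jaw":0.3},{"delta_pos":[0,0,0],"twist":[0,-0.015,0],"jaw":0.3},{"delta_pos":[0,0,0],"twist":[0,-0.015,0],"jaw":0.3}]' 50
python3 tq.py
python3 -m handwheel '[{"delta_pos":[0,0,0],"twist":[0,-0.004,0],"jaw":0.3},{"delta_pos":[0,0,0],"twist":[0,-0.008,0],"jaw":0.3},{"delta_pos":[0,0,0],"twist":[0,-0.012,0],"jaw":0.3},{"delta_pos":[0,0,0],"twist":[0,-0.015,0],"jaw":0.3},{"delta_pos":[0,0,0],"twist":[0,-0.015,0],"jaw":0.3},{"delta_pos":[0,0,0],"twist":[0,-0.015,0],"jaw":0.3},{"delta_pos":[0,0,0],"twist":[0,-0.015,0],"jaw":0.3},{"delta_pos":[0,0,0],"twist":[0,-0.015,0],"jaw":0.3},{"delta_pos":[0,0,0],"twist":[0,-0.015,0],"jaw":0.3},{"delta_pos":[0,0,0],"twist":[0,-0.015,0],"jaw":0.3}]' 50
python3 tq.py
```

```text
time_s: 10.37
eef_pos: [408.7, 299.4, 42.8]
ee_rot: [0.666, -0.665, -0.238, 0.239]
force: [-5.1, 3.1, 3.0]
grip_width: 0.4
t 10.57 Tz -0.1013 sd 0.033 yaw 0.6887 F [-4.9  2.8  3.9]
time_s: 11.4
eef_pos: [408.7, 299.4, 42.8]
ee_rot: [0.664, -0.663, -0.243, 0.244]
force: [-4.8, 3.0, 4.5]
grip_width: 0.401
t 11.6 Tz -0.0692 sd 0.016 yaw 0.7038 F [-4.8  2.5  4.8]
```

The torque peaked near the detent value and is now falling, so there's no stop contact yet. Continuing.

```bash

python3 -m handwheel '[{"delta_pos":[0,0,0],"twist":[0,-0.004,0],"jaw":0.3},{"delta_pos":[0,0,0],"twist":[0,-0.008,0],"jaw":0.3},{"delta_pos":[0,0,0],"twist":[0,-0.012,0],"jaw":0.3},{"delta_pos":[0,0,0],"twist":[0,-0.015,0],"jaw":0.3},{"delta_pos":[0,0,0],"twist":[0,-0.015,0],"jaw":0.3},{"delta_pos":[0,0,0],"twist":[0,-0.015,0],"jaw":0.3},{"delta_pos":[0,0,0],"twist":[0,-0.015,0],"jaw":0.3},{"delta_pos":[0,0,0],"twist":[0,-0.015,0],"jaw":0.3},{"delta_pos":[0,0,0],"twist":[0,-0.015,0],"jaw":0.3},{"delta_pos":[0,0,0],"twist":[0,-0.015,0],"jaw":0.3}]' 50
python3 tq.py
python3 -m handwheel '[{"delta_pos":[0,0,0],"twist":[0,-0.004,0],"jaw":0.3},{"delta_pos":[0,0,0],"twist":[0,-0.008,0],"jaw":0.3},{"delta_pos":[0,0,0],"twist":[0,-0.012,0],"jaw":0.3},{"delta_pos":[0,0,0],"twist":[0,-0.015,0],"jaw":0.3},{"delta_pos":[0,0,0],"twist":[0,-0.015,0],"jaw":0.3},{"delta_pos":[0,0,0],"twist":[0,-0.015,0],"jaw":0.3},{"delta_pos":[0,0,0],"twist":[0,-0.015,0],"jaw":0.3},{"delta_pos":[0,0,0],"twist":[0,-0.015,0],"jaw":0.3},{"delta_pos":[0,0,0],"twist":[0,-0.015,0],"jaw":0.3},{"delta_pos":[0,0,0],"twist":[0,-0.015,0],"jaw":0.3}]' 50
python3 tq.py
```

```text
time_s: 12.43
eef_pos: [408.7, 299.4, 42.8]
ee_rot: [0.662, -0.662, -0.248, 0.249]
force: [-4.9, 2.6, 5.3]
grip_width: 0.404
t 12.63 Tz -0.0433 sd 0.028 yaw 0.7188 F [-5.3  2.8  5. ]
time_s: 13.47
eef_pos: [408.7, 299.3, 42.9]
ee_rot: [0.66, -0.66, -0.253, 0.254]
force: [-5.0, 2.8, 4.2]
grip_width: 0.403
t 13.67 Tz -0.0285 sd 0.023 yaw 0.7338 F [-5.4  2.2  5. ]
```

```bash

python3 -m handwheel '[{"delta_pos":[0,0,0],"twist":[0,-0.004,0],"jaw":0.3},{"delta_pos":[0,0,0],"twist":[0,-0.008,0],"jaw":0.3},{"delta_pos":[0,0,0],"twist":[0,-0.012,0],"jaw":0.3},{"delta_pos":[0,0,0],"twist":[0,-0.015,0],"jaw":0.3},{"delta_pos":[0,0,0],"twist":[0,-0.015,0],"jaw":0.3},{"delta_pos":[0,0,0],"twist":[0,-0.015,0],"jaw":0.3},{"delta_pos":[0,0,0],"twist":[0,-0.015,0],"jaw":0.3},{"delta_pos":[0,0,0],"twist":[0,-0.015,0],"jaw":0.3},{"delta_pos":[0,0,0],"twist":[0,-0.015,0],"jaw":0.3},{"delta_pos":[0,0,0],"twist":[0,-0.015,0],"jaw":0.3}]' 50
python3 tq.py
python3 -m handwheel '[{"delta_pos":[0,0,0],"twist":[0,-0.004,0],"jaw":0.3},{"delta_pos":[0,0,0],"twist":[0,-0.008,0],"jaw":0.3},{"delta_pos":[0,0,0],"twist":[0,-0.012,0],"jaw":0.3},{"delta_pos":[0,0,0],"twist":[0,-0.015,0],"jaw":0.3},{"delta_pos":[0,0,0],"twist":[0,-0.015,0],"jaw":0.3},{"delta_pos":[0,0,0],"twist":[0,-0.015,0],"jaw":0.3},{"delta_pos":[0,0,0],"twist":[0,-0.015,0],"jaw":0.3},{"delta_pos":[0,0,0],"twist":[0,-0.015,0],"jaw":0.3},{"delta_pos":[0,0,0],"twist":[0,-0.015,0],"jaw":0.3},{"delta_pos":[0,0,0],"twist":[0,-0.015,0],"jaw":0.3}]' 50
python3 tq.py
```

```text
time_s: 14.5
eef_pos: [408.7, 299.3, 42.8]
ee_rot: [0.658, -0.658, -0.258, 0.259]
force: [-5.0, 2.5, 3.8]
grip_width: 0.403
t 14.7 Tz -0.0607 sd 0.026 yaw 0.7487 F [-5.1  2.4  4.3]
time_s: 15.53
eef_pos: [408.6, 299.4, 42.8]
ee_rot: [0.657, -0.656, -0.263, 0.264]
force: [-4.5, 3.1, 1.8]
grip_width: 0.398
t 15.73 Tz -0.0842 sd 0.021 yaw 0.7636 F [-5.1  2.7  2.9]
```

Torque is rising again, so this is stop contact. Continuing to about -0.19 N m.

```bash

python3 -m handwheel '[{"delta_pos":[0,0,0],"twist":[0,-0.004,0],"jaw":0.3},{"delta_pos":[0,0,0],"twist":[0,-0.008,0],"jaw":0.3},{"delta_pos":[0,0,0],"twist":[0,-0.012,0],"jaw":0.3},{"delta_pos":[0,0,0],"twist":[0,-0.016,0],"jaw":0.3},{"delta_pos":[0,0,0],"twist":[0,-0.02,0],"jaw":0.3},{"delta_pos":[0,0,0],"twist":[0,-0.02,0],"jaw":0.3},{"delta_pos":[0,0,0],"twist":[0,-0.02,0],"jaw":0.3},{"delta_pos":[0,0,0],"twist":[0,-0.02,0],"jaw":0.3},{"delta_pos":[0,0,0],"twist":[0,-0.02,0],"jaw":0.3},{"delta_pos":[0,0,0],"twist":[0,-0.02,0],"jaw":0.3}]' 50
python3 tq.py
```

```text
time_s: 16.57
eef_pos: [408.6, 299.3, 42.8]
ee_rot: [0.654, -0.653, -0.269, 0.27]
force: [-5.9, 2.5, 3.5]
grip_width: 0.402
t 16.77 Tz -0.2012 sd 0.015 yaw 0.7834 F [-5.1  2.8  3.8]
```

A firm touch: about 0.18 N m over the detent, roughly 6 N, under the 12 N limit. Now back clockwise four clicks.

```bash

python3 -m handwheel '[{"delta_pos":[0,0,0],"twist":[0,0.05,0],"jaw":0.3},{"delta_pos":[0,0,0],"twist":[0,0.15,0],"jaw":0.3},{"delta_pos":[0,0,0],"twist":[0,0.25,0],"jaw":0.3},{"delta_pos":[0,0,0],"twist":[0,0.35,0],"jaw":0.3},{"delta_pos":[0,0,0],"twist":[0,0.45,0],"jaw":0.3},{"delta_pos":[0,0,0],"twist":[0,0.55,0],"jaw":0.3},{"delta_pos":[0,0,0],"twist":[0,0.65,0],"jaw":0.3},{"delta_pos":[0,0,0],"twist":[0,0.75,0],"jaw":0.3},{"delta_pos":[0,0,0],"twist":[0,0.8,0],"jaw":0.3},{"delta_pos":[0,0,0],"twist":[0,0.85,0],"jaw":0.3}]' 50
python3 -m handwheel '[{"delta_pos":[0,0,0],"twist":[0,0.1,0],"jaw":0.3},{"delta_pos":[0,0,0],"twist":[0,0.2,0],"jaw":0.3},{"delta_pos":[0,0,0],"twist":[0,0.3,0],"jaw":0.3},{"delta_pos":[0,0,0],"twist":[0,0.4,0],"jaw":0.3},{"delta_pos":[0,0,0],"twist":[0,0.5,0],"jaw":0.3},{"delta_pos":[0,0,0],"twist":[0,0.6,0],"jaw":0.3},{"delta_pos":[0,0,0],"twist":[0,0.65,0],"jaw":0.3},{"delta_pos":[0,0,0],"twist":[0,0.68,0],"jaw":0.3},{"delta_pos":[0,0,0],"twist":[0,0.7,0],"jaw":0.3},{"delta_pos":[0,0,0],"twist":[0,0.7,0],"jaw":0.3}]' 50
python3 tq.py
python3 - <<'E'
from h import *
from rig import imaging
c=imaging.capture('scene'); f=c['frame']
p=proj(c,[[410,298,40]])[0].astype(int); f=f[p[1]-50:p[1]+50,p[0]-50:p[0]+50]
cv2.imwrite('pics/t4.png',cv2.resize(f,None,fx=6,fy=6,interpolation=cv2.INTER_CUBIC)[:,:,::-1])
E
```

```text
time_s: 17.6
eef_pos: [409.3, 299.6, 42.9]
ee_rot: [0.707, -0.706, 0.024, -0.024]
force: [-2.0, 4.0, 0.8]
grip_width: 0.403
time_s: 18.43
eef_pos: [409.8, 299.3, 42.9]
ee_rot: [0.656, -0.655, 0.264, -0.265]
force: [0.3, 3.9, 1.0]
grip_width: 0.403
t 18.63 Tz -0.0209 sd 0.039 yaw -0.7657 F [1.1 4.  0.1]
```

View pics/t4.png

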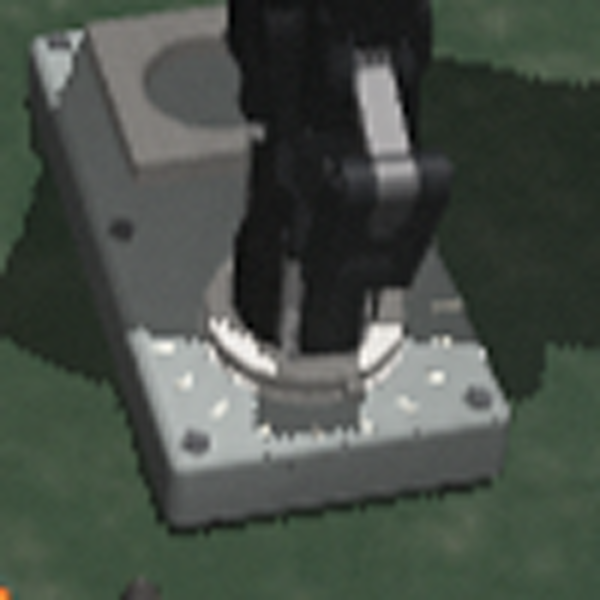

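The pointer is at (352,385), toward tick 4, the same pose as when I passed it on the way. Releasing, lifting, and moving toward the tan mount.

```bash

python3 -m handwheel '[{"delta_pos":[0,0,0],"twist":[0,0,0],"jaw":0.6},{"delta_pos":[0,0,0],"twist":[0,0,0],"jaw":1},{"delta_pos":[0,0,0],"twist":[0,0,0],"jaw":1},{"delta_pos":[0,0,0],"twist":[0,0,0],"jaw":1},{"delta_pos":[0,0,0],"twist":[0,0,0],"jaw":1},{"delta_pos":[0,-1.5,0],"twist":[0,0,0],"jaw":1},{"delta_pos":[0,-4,0],"twist":[0,0,0],"jaw":1},{"delta_pos":[0,-7,0],"twist":[0,0,0],"jaw":1},{"delta_pos":[0,-9,0],"twist":[0,0,0],"jaw":1},{"delta_pos":[0,-10,0],"twist":[0,0,0],"jaw":1}]' 50
python3 - <<'E'
from h import *
go([540.1,424,60])
go([540.1,424,60],-0.9)
E
```

```text
time_s: 19.52
eef_pos: [410.3, 299.3, 145.3]
ee_rot: [0.657, -0.655, 0.263, -0.265]
force: [1.2, -0.1, -0.0]
grip_width: 1.003
t 19.52 pos [410.3 299.3 145.3] xdir yaw -0.7658 ydir [ 0.0035  0.0013 -1.    ] F [ 1.23 -0.08 -0.  ] T [ 0.001 -0.071  0.005] g 1.003 q [ 0.399  0.36   1.671 -0.     1.107  1.165]
delta_cm [ 0.705  8.594 17.957] twist [-0.0034  0.      0.0016]
t 19.52 pos [410.3 299.3 145.3] xdir yaw -0.7658 ydir [ 0.0035  0.0013 -1.    ] F [ 1.23 -0.08 -0.  ] T [ 0.001 -0.071  0.005] g 1.003 q [ 0.399  0.36   1.671 -0.     1.107  1.165]
delta_cm [ 0.705  8.594 17.957] twist [-0.0035  0.1342  0.0014]
```

```bash

python3 -m handwheel '[{"delta_pos":[0.07,0,1.8],"twist":[0,-0.11,0],"jaw":1},{"delta_pos":[0.14,0,4],"twist":[0,-0.22,0],"jaw":1},{"delta_pos":[0.21,0,6],"twist":[0,-0.33,0],"jaw":1},{"delta_pos":[0.28,0,8],"twist":[0,-0.44,0],"jaw":1},{"delta_pos":[0.35,0,10],"twist":[0,-0.55,0],"jaw":1},{"delta_pos":[0.42,0,12],"twist":[0,-0.66,0],"jaw":1},{"delta_pos":[0.49,0,14],"twist":[0,-0.77,0],"jaw":1},{"delta_pos":[0.56,0,16],"twist":[0,-0.88,0],"jaw":1},{"delta_pos":[0.63,0,17.5],"twist":[0,-0.99,0],"jaw":1},{"delta_pos":[0.7,0,17.9],"twist":[0,-1.1,0],"jaw":1}]' 50
python3 - <<'E'
from h import *
go([540.1,424,60],0.857)
from rig import imaging
c=imaging.capture('top'); f=c['frame']; cv2.imwrite('pics/top5.png',f[:,:,::-1]); np.savez("top5.npz",**c)
E
```

```text
time_s: 20.35
eef_pos: [539.3, 424.1, 141.0]
ee_rot: [-0.697, 0.697, 0.119, -0.12]
force: [-0.4, 0.2, -0.7]
grip_width: 1.002
t 20.35 pos [539.3 424.1 141. ] xdir yaw 0.3397 ydir [-1.2e-03 -6.0e-04 -1.0e+00] F [-0.39  0.23 -0.67] T [ 0.015  0.05  -0.005] g 1.002 q [0.496 0.746 1.051 0.    1.345 0.156]
delta_cm [ 0.081  8.098 -0.031] twist [-2.000e-04 -5.173e-01 -1.300e-03]
```

View pics/top5.png

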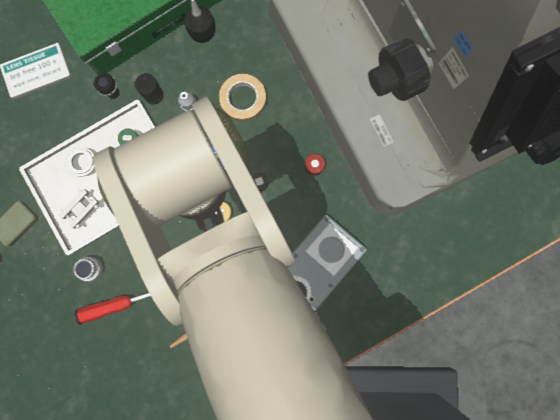

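The arm hides the dial and mount here; I'll check with the scene camera. Turning and descending over the mount.

```bash

python3 -m handwheel '[{"delta_pos":[0.08,1,-0.03],"twist":[0,-0.11,0],"jaw":1},{"delta_pos":[0.08,3,-0.03],"twist":[0,-0.22,0],"jaw":1},{"delta_pos":[0.08,5,-0.03],"twist":[0,-0.33,0],"jaw":1},{"delta_pos":[0.08,7,-0.03],"twist":[0,-0.44,0],"jaw":1},{"delta_pos":[0.08,8.5,-0.03],"twist":[0,-0.517,0],"jaw":1},{"delta_pos":[0.08,9.5,-0.03],"twist":[0,-0.517,0],"jaw":1},{"delta_pos":[0.08,10,-0.03],"twist":[0,-0.517,0],"jaw":1},{"delta_pos":[0.08,10,-0.03],"twist":[0,-0.517,0],"jaw":1},{"delta_pos":[0.08,10,-0.03],"twist":[0,-0.517,0],"jaw":1},{"delta_pos":[0.08,10,-0.03],"twist":[0,-0.517,0],"jaw":1}]' 50
python3 - <<'E'
from h import *
go([540.1,424,10.5],0.857)
from rig import imaging
c=imaging.capture('scene'); f=c['frame']; np.savez("sc6.npz",**c)
cv2.imwrite('pics/sc6.png',cv2.resize(f[170:310,200:390],None,fx=4,fy=4,interpolation=cv2.INTER_CUBIC)[:,:,::-1])
E
```

```text
time_s: 21.23
eef_pos: [539.9, 423.4, 43.9]
ee_rot: [0.644, -0.644, -0.292, 0.291]
force: [1.0, -0.3, -0.2]
grip_width: 1.0
t 21.23 pos [539.9 423.4  43.9] xdir yaw 0.8495 ydir [ 1.6e-03  9.0e-04 -1.0e+00] F [ 0.98 -0.33 -0.23] T [ 0.06  -0.023 -0.032] g 1.0 q [ 0.495  0.841  1.142  0.     1.157 -0.355]
delta_cm [0.049 3.338 0.028] twist [ 0.0006 -0.0075  0.0017]
```

View pics/sc6.png

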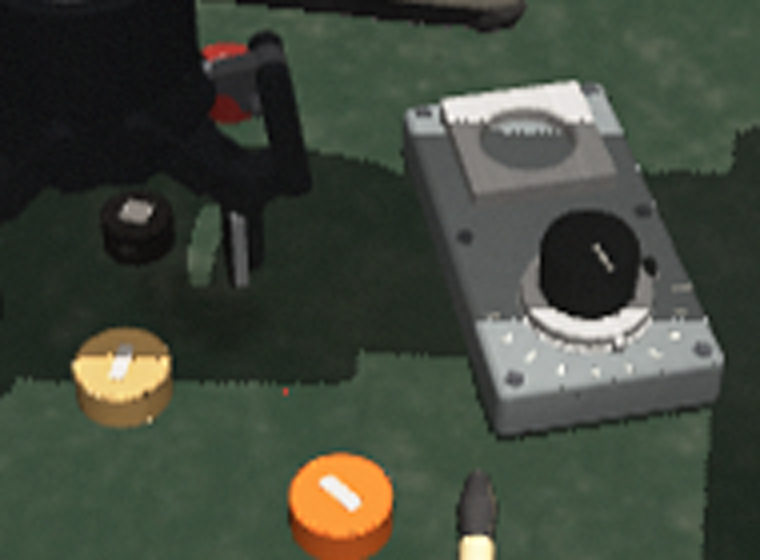

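```bash

python3 - <<'E'
from h import *
s=load("sc6"); t=load("top0")
print(ray(s,[(230.3,261)],18), ray(t,[(219,212)],18), ray(t,[(260,182)],18),ray(t,[(315,163)],21))
print("TCP px",proj(s,[[540,424,44],[540,424,18]]), (proj(s,[[540,424,44]])-[200,170])*4)
# pointer
f=lambda p:(np.array(p,float)+.5)/4-.5+[200,170]
P=ray(s,f((621,345)),35)[0]; print(P, np.arctan2(P[1]-298.4,P[0]-410.2), "exp",2.602)
P=ray(s,[f((597,243)),f((611,270))],64);d=P[1]-P[0];print(np.arctan2(d[1],d[0]))
E
```

```text
[[539.25037912 424.694063    18.        ]] [[539.68052409 424.55922056  18.        ]] [[590.91245408 356.59505253  18.        ]] [[623.30460696 264.42721797  21.        ]]
TCP px [[228.88209532 248.92612811]
 [230.24900282 260.5197052 ]] [[115.52838128 315.70451243]]
[385.20285587 311.27934442  35.        ] 2.6658333303614485 exp 2.602
2.506111350731449
```

```bash

python3 - <<'E'
from h import *
s=load("sc6")
u=np.array([np.cos(.85),np.sin(.85),0])*43
for z in (57,): 
  for k in (-1,0,1): print(k,(proj(s,[np.array([540,424,z])+k*u])-[200,170])*4)
cv2.imwrite('pics/sc6f.png',s["frame"][:,:,::-1])
E
```

```text
-1 [[225.79252424 276.42133088]]
0 [[112.70537708 291.76089023]]
1 [[ -1.80617778 307.29366152]]
```

View pics/sc6f.png

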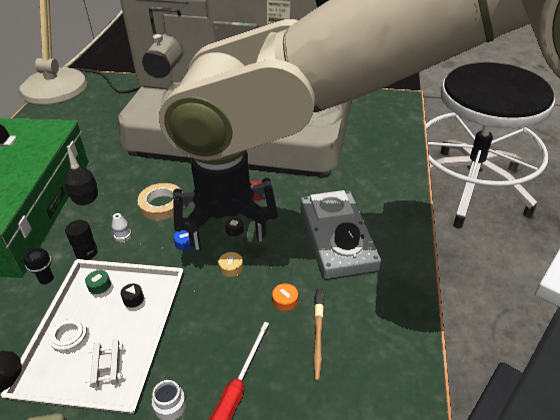

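The fingers straddle the tan mount (tips at about (195,247) and (260,240)), and the dial reads at tick 4. Descending and gripping.

```bash

python3 -m handwheel '[{"delta_pos":[0.05,0.8,0.03],"twist":[0,-0.007,0],"jaw":1},{"delta_pos":[0.05,1.8,0.03],"twist":[0,-0.007,0],"jaw":1},{"delta_pos":[0.05,2.6,0.03],"twist":[0,-0.007,0],"jaw":1},{"delta_pos":[0.05,3.1,0.03],"twist":[0,-0.007,0],"jaw":1},{"delta_pos":[0.05,3.3,0.03],"twist":[0,-0.007,0],"jaw":1},{"delta_pos":[0.05,3.3,0.03],"twist":[0,-0.007,0],"jaw":1},{"delta_pos":[0.05,3.3,0.03],"twist":[0,-0.007,0],"jaw":1},{"delta_pos":[0.05,3.3,0.03],"twist":[0,-0.007,0],"jaw":1},{"delta_pos":[0.05,3.3,0.03],"twist":[0,-0.007,0],"jaw":1},{"delta_pos":[0.05,3.3,0.03],"twist":[0,-0.007,0],"jaw":1}]' 40
python3 - <<'E'
from h import *
go([539.7,424.3,10.5],0.857)
E
```

```text
time_s: 22.12
eef_pos: [539.7, 423.8, 10.1]
ee_rot: [0.643, -0.643, -0.294, 0.294]
force: [-0.2, 0.5, 0.9]
grip_width: 1.004
t 22.12 pos [539.7 423.8  10.1] xdir yaw 0.858 ydir [ 5.e-04  3.e-04 -1.e+00] F [-0.22  0.48  0.85] T [-0.017  0.019 -0.026] g 1.004 q [ 0.495  0.883  1.156 -0.     1.101 -0.363]
delta_cm [ 0.034 -0.039  0.034] twist [0.0002 0.001  0.0006]
```

```bash

python3 -m handwheel '[{"delta_pos":[0.04,0.2,0.04],"twist":[0,0,0],"jaw":0.8},{"delta_pos":[0.04,0.2,0.04],"twist":[0,0,0],"jaw":0.6},{"delta_pos":[0.04,0.2,0.04],"twist":[0,0,0],"jaw":0.5},{"delta_pos":[0.04,0.2,0.04],"twist":[0,0,0],"jaw":0.3},{"delta_pos":[0.04,0.2,0.04],"twist":[0,0,0],"jaw":0.3},{"delta_pos":[0.04,0.2,0.04],"twist":[0,0,0],"jaw":0.3},{"delta_pos":[0.04,0.2,0.04],"twist":[0,0,0],"jaw":0.3},{"delta_pos":[0.04,0.2,0.04],"twist":[0,0,0],"jaw":0.3},{"delta_pos":[0.04,0.2,0.04],"twist":[0,0,0],"jaw":0.3},{"delta_pos":[0.04,0.2,0.04],"twist":[0,0,0],"jaw":0.3}]' 40
python3 - <<'E'
from h import *
from rig import imaging
c=imaging.capture('scene'); f=c['frame']
cv2.imwrite('pics/sc7.png',cv2.resize(f[190:290,170:290],None,fx=5,fy=5,interpolation=cv2.INTER_CUBIC)[:,:,::-1])
st()
E
```

```text
time_s: 22.95
eef_pos: [539.7, 424.4, 8.1]
ee_rot: [0.643, -0.643, -0.294, 0.294]
force: [-0.5, 0.1, 4.1]
grip_width: 0.414
t 23.0 pos [539.7 424.4   8.1] xdir yaw 0.858 ydir [ 6.e-04  3.e-04 -1.e+00] F [ 0.03 -0.18  5.23] T [ 0.022  0.063 -0.022] g 0.412 q [ 0.496  0.887  1.156  0.     1.099 -0.362]
```

View pics/sc7.png

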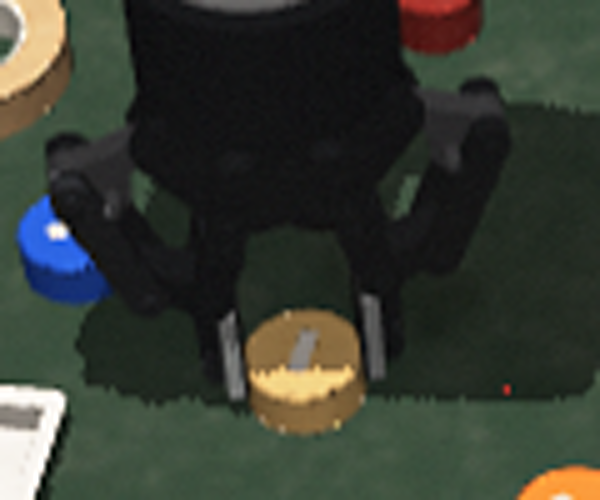

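Pads sit either side of the tan mount at (305,370). Lifting to check.

```bash

python3 -m handwheel '[{"delta_pos":[0,0,0],"twist":[0,0,0],"jaw":0.3},{"delta_pos":[0,-0.3,0],"twist":[0,0,0],"jaw":0.3},{"delta_pos":[0,-1,0],"twist":[0,0,0],"jaw":0.3},{"delta_pos":[0,-2,0],"twist":[0,0,0],"jaw":0.3},{"delta_pos":[0,-3.5,0],"twist":[0,0,0],"jaw":0.3},{"delta_pos":[0,-5,0],"twist":[0,0,0],"jaw":0.3},{"delta_pos":[0,-6.5,0],"twist":[0,0,0],"jaw":0.3},{"delta_pos":[0,-8,0],"twist":[0,0,0],"jaw":0.3},{"delta_pos":[0,-9,0],"twist":[0,0,0],"jaw":0.3},{"delta_pos":[0,-9,0],"twist":[0,0,0],"jaw":0.3}]' 40
python3 - <<'E'
from h import *
from rig import imaging
c=imaging.capture('scene'); f=c['frame']; np.savez("sc8.npz",**c)
cv2.imwrite('pics/sc8.png',cv2.resize(f[150:270,170:290],None,fx=5,fy=5,interpolation=cv2.INTER_CUBIC)[:,:,::-1])
go([478.35,239.4,98.1],0.857)
E
```

```text
time_s: 23.83
eef_pos: [540.4, 424.8, 100.8]
ee_rot: [0.643, -0.643, -0.296, 0.293]
force: [0.7, 0.3, -0.4]
grip_width: 0.411
t 23.88 pos [539.9 424.5  98.9] xdir yaw 0.858 ydir [ 0.0018  0.001  -1.    ] F [ 0.62 -0.97 -1.26] T [-0.023  0.017 -0.017] g 0.412 q [ 0.496  0.783  1.097  0.     1.259 -0.362]
delta_cm [-18.029   0.054  -7.448] twist [0.0007 0.001  0.0019]
```

View pics/sc8.png

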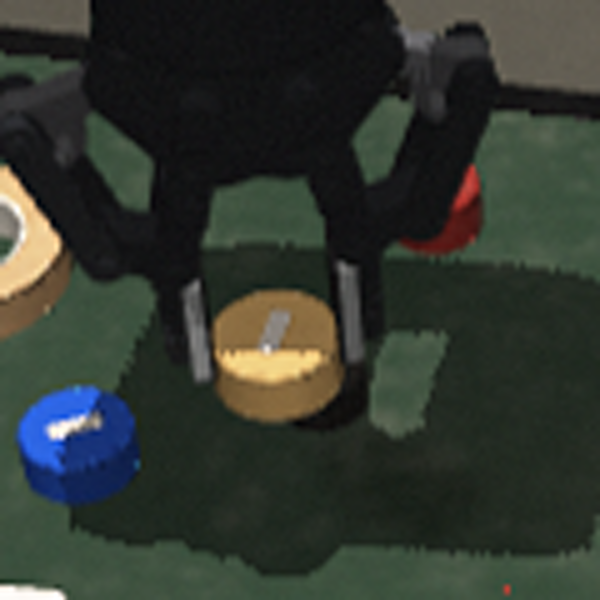

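```bash

python3 - <<'E'
from h import *
s=load("sc8")
f=s["frame"][150:270,170:290]; hsv=cv2.cvtColor(f,cv2.COLOR_RGB2HSV)
m=cv2.inRange(hsv,(10,90,60),(28,255,255)); n,l,stt,ce=cv2.connectedComponentsWithStats(m); k=1+np.argmax([stt[i,4]*(abs(ce[i]-[56,71]).max()<15) for i in range(1,n)]); print(stt[k],ce[k])
x,y,w,h=stt[k][:4]
u0,u1=170+x-.5,170+x+w-.5
# silhouette centre: compare with predicted silhouette of cylinder at TCP
th=np.linspace(0,2*np.pi,200)
def sil(cx,cy,z0):
    P=np.r_[np.c_[cx+19*np.cos(th),cy+19*np.sin(th),0*th+z0],np.c_[cx+19*np.cos(th),cy+19*np.sin(th),0*th+z0+18]]
    q=proj(s,P); return q.min(0),q.max(0)
print("meas",u0,u1,150+y-.5,150+y+h-.5)
print("pred",sil(540.1,424.6,91.5),sil(540.1-.756*2,424.6+.655*2,91.5),sil(540.1,424.6,90.))
E
```

```text
[ 42  58  27  27 545] [54.93577982 71.00733945]
meas 211.5 238.5 207.5 234.5
pred (array([211.58688942, 208.75519232]), array([238.90079322, 235.77265767])) (array([211.70515853, 209.65091706]), array([239.06835163, 236.7390625 ])) (array([211.69479192, 209.51565629]), array([238.9715724 , 236.51357971]))
```

```bash

python3 -m handwheel '[{"delta_pos":[-1,0,-0.4],"twist":[0,0,0],"jaw":0.3},{"delta_pos":[-3,0,-1.2],"twist":[0,0,0],"jaw":0.3},{"delta_pos":[-6,0,-2.5],"twist":[0,0,0],"jaw":0.3},{"delta_pos":[-9,0,-3.7],"twist":[0,0,0],"jaw":0.3},{"delta_pos":[-12,0,-5],"twist":[0,0,0],"jaw":0.3},{"delta_pos":[-14.5,0,-6],"twist":[0,0,0],"jaw":0.3},{"delta_pos":[-16.5,0,-6.8],"twist":[0,0,0],"jaw":0.3},{"delta_pos":[-17.6,0,-7.3],"twist":[0,0,0],"jaw":0.3},{"delta_pos":[-18.07,0,-7.45],"twist":[0,0,0],"jaw":0.3},{"delta_pos":[-18.07,0,-7.45],"twist":[0,0,0],"jaw":0.3}]' 40
python3 -m handwheel '[{"delta_pos":[0,0.5,0],"twist":[0,0,0],"jaw":0.3},{"delta_pos":[0,1.5,0],"twist":[0,0,0],"jaw":0.3},{"delta_pos":[0,2.5,0],"twist":[0,0,0],"jaw":0.3},{"delta_pos":[0,3.5,0],"twist":[0,0,0],"jaw":0.3},{"delta_pos":[0,4.3,0],"twist":[0,0,0],"jaw":0.3},{"delta_pos":[0,4.7,0],"twist":[0,0,0],"jaw":0.3},{"delta_pos":[0,4.7,0],"twist":[0,0,0],"jaw":0.3},{"delta_pos":[0,4.7,0],"twist":[0,0,0],"jaw":0.3},{"delta_pos":[0,4.7,0],"twist":[0,0,0],"jaw":0.3},{"delta_pos":[0,4.7,0],"twist":[0,0,0],"jaw":0.3}]' 40
python3 - <<'E'
from h import *
from rig import imaging
go([478.1,239.1,37],0.857)
for n in ("scene","top"):
    c=imaging.capture(n); f=c['frame']; np.savez(n+"9.npz",**c)
    p=proj(c,[[478,239,45]])[0].astype(int); f=f[p[1]-50:p[1]+50,p[0]-65:p[0]+65]
    cv2.imwrite('pics/%s9.png'%n,cv2.resize(f,None,fx=5,fy=5,interpolation=cv2.INTER_CUBIC)[:,:,::-1]); print(p)
E
```

```text
time_s: 24.72
eef_pos: [477.3, 238.3, 97.3]
ee_rot: [0.643, -0.643, -0.293, 0.294]
force: [0.2, 0.4, 0.8]
grip_width: 0.41
time_s: 25.55
eef_pos: [478.0, 238.9, 51.2]
ee_rot: [-0.643, 0.643, 0.294, -0.294]
force: [-0.5, -0.7, 0.0]
grip_width: 0.416
t 25.55 pos [478.  238.9  51.2] xdir yaw 0.858 ydir [ 9.e-04  2.e-04 -1.e+00] F [-0.54 -0.67  0.04] T [-0.047  0.001  0.015] g 0.416 q [ 0.244  0.544  1.672  0.     0.924 -0.614]
delta_cm [0.016 1.421 0.004] twist [0.0006 0.001  0.0008]
[331 201]
[331 249]
```

View pics/scene9.png

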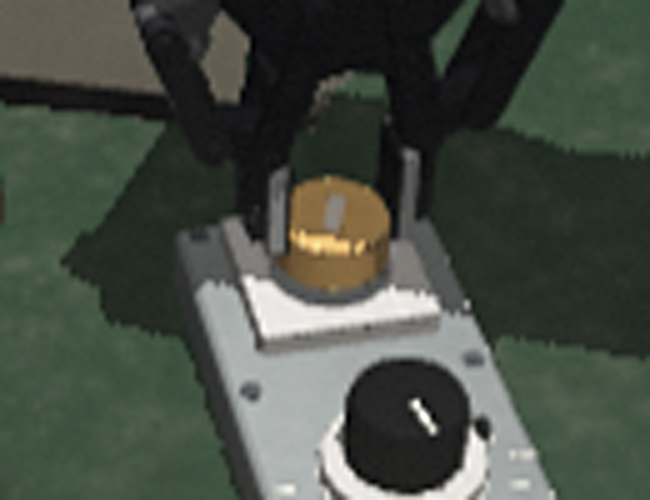

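The mount hovers centred over the pocket rim (rim edges at x≈272 and 393, mount at 285–387). Lowering gently.

```bash

python3 -m handwheel '[{"delta_pos":[0.02,0.1,0],"twist":[0,0,0],"jaw":0.3},{"delta_pos":[0.02,0.2,0],"twist":[0,0,0],"jaw":0.3},{"delta_pos":[0.02,0.3,0],"twist":[0,0,0],"jaw":0.3},{"delta_pos":[0.02,0.4,0],"twist":[0,0,0],"jaw":0.3},{"delta_pos":[0.02,0.5,0],"twist":[0,0,0],"jaw":0.3},{"delta_pos":[0.02,0.55,0],"twist":[0,0,0],"jaw":0.3},{"delta_pos":[0.02,0.6,0],"twist":[0,0,0],"jaw":0.3},{"delta_pos":[0.02,0.65,0],"twist":[0,0,0],"jaw":0.3},{"delta_pos":[0.02,0.7,0],"twist":[0,0,0],"jaw":0.3},{"delta_pos":[0.02,0.7,0],"twist":[0,0,0],"jaw":0.3}]' 40
python3 -c "
from h import *
go([478.1,239.1,38])"
```

```text
time_s: 26.48
eef_pos: [477.8, 239.0, 43.7]
ee_rot: [0.643, -0.643, -0.294, 0.294]
force: [-0.7, -1.0, 0.6]
grip_width: 0.413
t 26.48 pos [477.8 239.   43.7] xdir yaw 0.8579 ydir [-1.e-04  0.e+00 -1.e+00] F [-0.74 -1.05  0.59] T [ 0.027 -0.042 -0.015] g 0.413 q [ 0.244  0.557  1.676  0.     0.909 -0.614]
delta_cm [ 0.023  0.565 -0.014] twist [-0.0001 -0.     -0.    ]
```

Mount bottom is about 3 mm below the plate top with no contact force, so it's entered. Continuing.

```bash

python3 -m handwheel '[{"delta_pos":[0,0.1,0],"twist":[0,0,0],"jaw":0.3},{"delta_pos":[0,0.2,0],"twist":[0,0,0],"jaw":0.3},{"delta_pos":[0,0.3,0],"twist":[0,0,0],"jaw":0.3},{"delta_pos":[0,0.35,0],"twist":[0,0,0],"jaw":0.3},{"delta_pos":[0,0.4,0],"twist":[0,0,0],"jaw":0.3},{"delta_pos":[0,0.45,0],"twist":[0,0,0],"jaw":0.3},{"delta_pos":[0,0.5,0],"twist":[0,0,0],"jaw":0.3},{"delta_pos":[0,0.52,0],"twist":[0,0,0],"jaw":0.3},{"delta_pos":[0,0.52,0],"twist":[0,0,0],"jaw":0.3},{"delta_pos":[0,0.52,0],"twist":[0,0,0],"jaw":0.3}]' 40
python3 -c "
from h import *
go([478.1,239.1,38])"
```

```text
time_s: 27.32
eef_pos: [477.9, 239.0, 38.5]
ee_rot: [0.643, -0.643, -0.294, 0.294]
force: [0.7, 0.3, -0.6]
grip_width: 0.416
t 27.32 pos [477.9 239.   38.5] xdir yaw 0.858 ydir [-0.  0. -1.] F [ 0.71  0.29 -0.64] T [-0.013 -0.003  0.034] g 0.416 q [ 0.244  0.565  1.679  0.     0.898 -0.614]
delta_cm [ 0.022  0.054 -0.013] twist [-0.  0.  0.]
```

Bottom is about 0.4 mm above the floor. Pressing 1 mm more to feel the floor before releasing.

```bash

python3 -m handwheel '[{"delta_pos":[0,0.02,0],"twist":[0,0,0],"jaw":0.3},{"delta_pos":[0,0.04,0],"twist":[0,0,0],"jaw":0.3},{"delta_pos":[0,0.06,0],"twist":[0,0,0],"jaw":0.3},{"delta_pos":[0,0.08,0],"twist":[0,0,0],"jaw":0.3},{"delta_pos":[0,0.1,0],"twist":[0,0,0],"jaw":0.3},{"delta_pos":[0,0.1,0],"twist":[0,0,0],"jaw":0.3},{"delta_pos":[0,0.1,0],"twist":[0,0,0],"jaw":0.3},{"delta_pos":[0,0.1,0],"twist":[0,0,0],"jaw":0.3},{"delta_pos":[0,0.1,0],"twist":[0,0,0],"jaw":0.3},{"delta_pos":[0,0.1,0],"twist":[0,0,0],"jaw":0.3}]' 40
python3 -c "
from h import *
st()"
```

```text
time_s: 28.15
eef_pos: [477.9, 239.0, 38.2]
ee_rot: [-0.643, 0.643, 0.294, -0.294]
force: [-3.0, -1.4, 8.5]
grip_width: 0.414
t 28.15 pos [477.9 239.   38.2] xdir yaw 0.8581 ydir [ 3.e-04 -0.e+00 -1.e+00] F [-2.97 -1.44  8.49] T [-0.232  0.575  0.055] g 0.414 q [ 0.244  0.565  1.679 -0.     0.897 -0.614]
```

Floor felt at 8.5 N. Opening and lifting.

```bash

python3 -m handwheel '[{"delta_pos":[0,-0.05,0],"twist":[0,0,0],"jaw":0.45},{"delta_pos":[0,-0.05,0],"twist":[0,0,0],"jaw":0.55},{"delta_pos":[0,-0.05,0],"twist":[0,0,0],"jaw":0.7},{"delta_pos":[0,-0.05,0],"twist":[0,0,0],"jaw":0.8},{"delta_pos":[0,-0.05,0],"twist":[0,0,0],"jaw":0.8},{"delta_pos":[0,-0.5,0],"twist":[0,0,0],"jaw":0.8},{"delta_pos":[0,-2,0],"twist":[0,0,0],"jaw":0.8},{"delta_pos":[0,-5,0],"twist":[0,0,0],"jaw":0.8},{"delta_pos":[0,-8,0],"twist":[0,0,0],"jaw":0.8},{"delta_pos":[0,-11,0],"twist":[0,0,0],"jaw":0.8}]' 40
python3 -m handwheel '[{"delta_pos":[-2,0,-2],"twist":[0,0,0],"jaw":0.8},{"delta_pos":[-4,0,-4],"twist":[0,0,0],"jaw":0.8},{"delta_pos":[-6,0,-6],"twist":[0,0,0],"jaw":0.8},{"delta_pos":[-8,0,-8],"twist":[0,0,0],"jaw":0.8},{"delta_pos":[-10,0,-9],"twist":[0,0,0],"jaw":0.8},{"delta_pos":[-12,-1,-9],"twist":[0,0,0],"jaw":0.8},{"delta_pos":[-14,-1,-9],"twist":[0,0,0],"jaw":0.8},{"delta_pos":[-16,-1,-9],"twist":[0,0,0],"jaw":0.8},{"delta_pos":[-18,-1,-9],"twist":[0,0,0],"jaw":0.8},{"delta_pos":[-20,-1,-9],"twist":[0,0,0],"jaw":0.8}]'
python3 - <<'E'
from h import *
from rig import imaging
st()
for n in ("scene","top"):
    c=imaging.capture(n); f=c['frame']; np.savez(n+"10.npz",**c)
    cv2.imwrite('pics/%s10f.png'%n,f[:,:,::-1])
    p=proj(c,[[444,268,45]])[0].astype(int); f=f[p[1]-60:p[1]+60,p[0]-60:p[0]+60]
    cv2.imwrite('pics/%s10.png'%n,cv2.resize(f,None,fx=5,fy=5,interpolation=cv2.INTER_CUBIC)[:,:,::-1]); print(p)
E
```

```text
time_s: 28.98
eef_pos: [477.6, 239.0, 149.1]
ee_rot: [0.643, -0.643, -0.294, 0.294]
force: [1.4, 0.1, -0.2]
grip_width: 0.798
time_s: 29.82
eef_pos: [414.5, 28.3, 157.8]
ee_rot: [-0.643, 0.643, 0.294, -0.294]
force: [1.1, -0.6, 0.1]
grip_width: 0.797
t 29.82 pos [414.5  28.3 157.8] xdir yaw 0.8581 ydir [ 5.e-04 -1.e-04 -1.e+00] F [ 1.08 -0.59  0.13] T [ 0.041 -0.047  0.046] g 0.797 q [-0.216  0.152  1.91   0.     1.079 -1.074]
[339 219]
[313 270]
```

View pics/scene10.png

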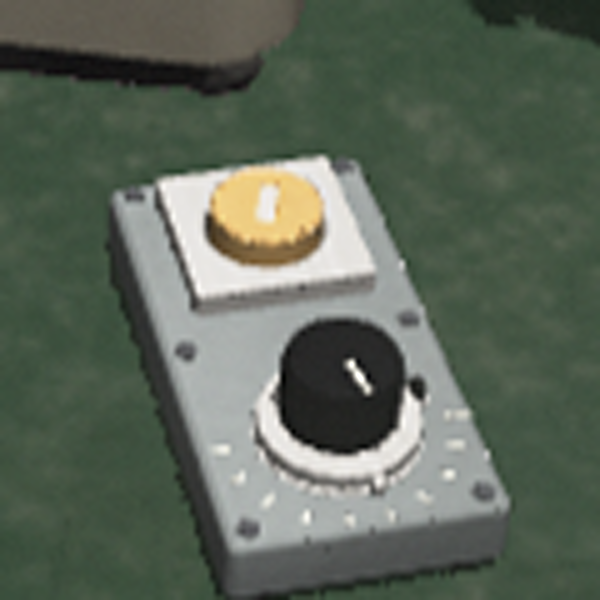

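View pics/top10.png

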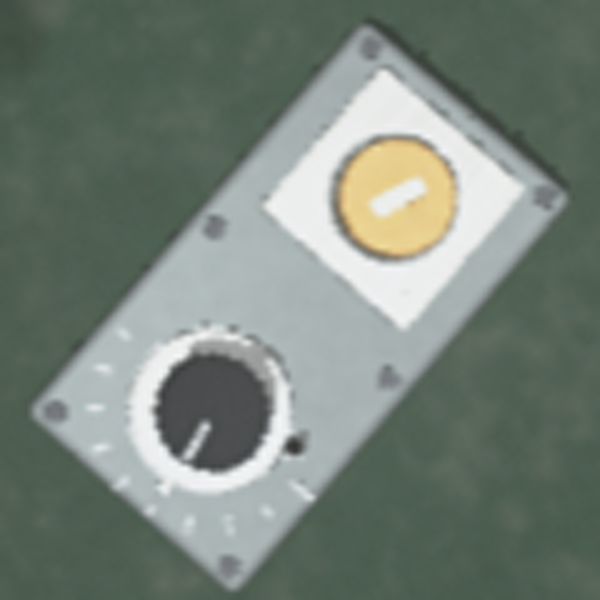

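View pics/top10f.png

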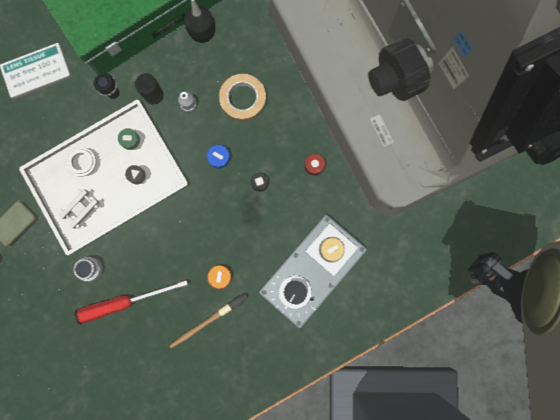

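```bash

python3 - <<'E'
from h import *
for n in ("top10","scene10"):
    t=load(n); R,_=cv2.Rodrigues(t["rvec"])
    vv,uu=np.mgrid[:420,:560]; zm=t["z_map"].astype(float)
    P=(np.stack([(uu-t["cx"])/t["fx"]*zm,(vv-t["cy"])/t["fy"]*zm,zm],-1)-t["tvec"].ravel())@R
    r=np.hypot(P[...,0]-478.1,P[...,1]-239.4)
    q=P[(r<15)&(zm>0)&(P[...,2]>35)&(P[...,2]<70)]; A=np.c_[q[:,:2]-[478,239],np.ones(len(q))]; k=np.linalg.lstsq(A,q[:,2],rcond=None)[0]
    pl=P[(r>22)&(r<29)&(zm>0)&(P[...,2]>33)&(P[...,2]<45)]
    print(n,"top z",k[2].round(2),"tilt",k[:2].round(4),"plate",np.median(pl[:,2]).round(2))
t=load("top10"); p=np.array([313,270])-60
f=lambda x:(np.array(x,float)+.5)/5-.5+p
P=ray(t,f((166,488)),35)[0]; print(P,np.degrees(np.arctan2(P[1]-298.2,P[0]-410.3)),"exp",np.degrees(2.602))
E
```

```text
top10 top z 48.18 tilt [ 0.014 -0.011] plate 39.02
scene10 top z 50.07 tilt [0.018  0.0094] plate 41.17
[385.28131615 312.15774202  35.        ] 150.84316948407292 exp 149.0836182930402
```

The mount's top is 9 mm above the plate and level. The pointer is at click 4, and the arm is clear of everything. Handing in.

```bash
python3 -c "
from rig import ctrl
print(ctrl.finish_job())"
```

```text
the job is handed in; nothing more can be done
None
```

I set the dial at click 4, seated the largest mount in the pocket, and handed the job in at about 30 s of the 72 s allowed.

- **Dial:** I turned it counter-clockwise from click 5 through zero until the wrist torque rose against the rubber stop. The final push was about 0.18 N m above the detent, roughly 6 N, held for about 1 s. That is above the 3 N firm touch and below the 12 N limit, although the torque reading is only good to about ±0.03 N m. I then turned it clockwise four clicks and let go.
- **Mount:** I lifted the tan 38 mm mount and lowered it into the pocket, where I felt the floor at 8.5 N before releasing.

**Last checks:**
- **Pointer:** it read 150.8° against 149.1° expected for click 4. Clicks are 20° apart, so this is clearly tick 4.
- **Mount seating:** the mount's top is 9.2 mm above the plate in the top view and 8.9 mm in the scene view, against 9 mm for a seated mount. The fitted slopes were about 0.01–0.02, and the two cameras disagreed on the direction, so I take this as noise.
- **Other mounts:** by eye, the rest of the mounts look unmoved in the last top picture.
- **Disagreement:** heights in the scene camera read about 2 mm higher than in the top camera, which is within the stated calibration error.

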